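Push the sharpening stone home under its leaf spring

TASK

With the fingertips, press the wooden sled of the sharpening stone firmly down onto the sprung bed of its holder and, keeping it pressed down, push it along the channel so that the stone passes under the leaf spring and stops fully home against the end stop; then take the fingers off and leave it clamped there. Do not lift or tip the sled, and do not disturb the things standing round it.

Things in the scene. Friction and masses are not known exactly. Their poses are not given: they have to be found in the camera images.
- holder: Holder for a sharpening stone, fixed: dark base 280x84 mm (own x -150 to +130), channel 60 mm wide along x between cheeks (tops 30 mm above worktop), dark bridge (x 88 to 108, 63 mm high) with the leaf spring, then an end stop (inner face x = 115). Origin on the worktop, on the channel's centre line; +x runs from the open end to the end stop, z up. The sprung bed's top is 24 mm up at rest.
- stone_sled: Loose stone on a pale wooden sled on the bed, 150x56 mm, front = own +x, to the end stop. About 0.2 to 0.4 kg. Origin: centre of its underside. Heights over the underside: grey stone 20 mm (x -13 to 75), wooden push rib across it 28 mm (x -29 to -15), flat wooden deck behind the rib 16 mm (x -75 to -29), for the fingertips. Home against the end stop its origin is at x = 40 mm of the holder.
- press_deck (a point): point on top of the sled's rear deck, in its middle: 23 mm behind the rear face of the push rib (which rises 12 mm above the deck) and 23 mm ahead of the sled's rear end; 40 mm above the worktop at rest. Axes as the sled's
- leaf_tip (a point): rest place of the leaf spring's free front edge (34 mm wide, across the channel), 41 mm above the worktop, x = 40 mm of the holder. It does not give to a level push: the stone's top at rest (44 mm up) is caught by it; pressed down 5 mm or more the stone passes below the edge and lifts the leaf
- end_stop (a point): middle of the upper edge of the end stop's inner face, 40 mm above the worktop, x = 115 mm of the holder
- bed (a joint): how far the sprung bed is pressed down, m: 0 at rest, 0.008 right down (hard stop). It moves straight down without tipping. About 6 N on the sled starts it, about 12 N takes it right down (less once the leaf bears on the stone); sliding the pressed sled takes some 2 to 10 N (bed and leaf are slippery)
- leaf (a joint): angle by which the leaf spring is lifted, rad: 0 at rest, 0.156 at most; about 0.08 or more when the stone is under it. It presses on the stone with 3 to 8 N.
- salt: a clear salt shaker with a pale cap, 44 mm across, 90 mm tall, standing beside the holder; a bystander. Origin: centre of its underside.
- garlic_bulb: a garlic bulb, about 50 mm, lying beside the holder; a bystander. Origin: centre of its underside.
- jam: a jam jar, 69 mm across, 99 mm tall; a bystander. Origin: centre of its underside.
- mug: a cream mug with stripes, 80 mm across, 115 mm with the handle, 93 mm tall; a bystander. Origin: on its underside, near the middle of the cup and handle together.
- tin: a low tin, 75 mm across, 58 mm tall; a bystander. Origin: centre of its underside.
Things that resemble listed ones, but are neither listed nor needed, are in the scene too. Several things have the shape of the stone_sled; the one meant has the colours described above.

How it is judged:
By the outcome, as a careful person would: the job done as asked, in the order asked, and still so for the second after the job is handed in, with the robot touching nothing.
It also fails if it takes over 35 s, if anything falls off the work surface, if the arm or the gripper's body presses on something with over 40 N, if the wrist force passes 120 N, or if a joint passes its speed limit or range.

ROBOT

A 6-joint arm with a two-finger parallel gripper is mounted at the origin on a cart in front of the work surface, level with it; the furniture and walls round the work are solid. World frame = base frame: x ahead of the robot, y to its left, z up, the work surface at z = 0. Lengths are in mm, angles in rad, forces in N, time in s.
With the tool pointing down it reaches from about 325 to 900 mm from the base axis. Payload 6.1 kg.
Tool frame: the origin (TCP) lies at the very end of the fingers, on their centre line; the grasp point (between the pads) lies 19 mm behind it; z points along the fingers, y is the line along which they close (so a half turn about z gives the same grasp; the last joint's range is limited). The gripper opens to 85 mm and grips with 20 to 120 N. Pads are 22 mm wide; open, the fingers measure 114 mm over their backs; the gripper's body (76 mm by 85 mm) begins 54 mm behind the grasp point. The pads swing forward as they close: fully open they stand 13 mm farther back than shut.
Start: joints at [-1.449, 0.22, 1.526, -0, 1.395, -0.126], TCP at [153.288, -605.903, 231.3] pointing down, gripper open.
Joint ranges: [-2.98, 2.98], [-0.91, 2.08], [0.09, 2.57], [-1.24, 4.39], [0.2, 2.65], [-2.68, 2.68]. Speed limits (rad/s): [2.57, 2.57, 3.01, 3.14, 3.14, 3.14].

INTERFACE

Orientations are given as [roll, pitch, yaw] about the fixed x, y, z axes, in that order (R = Rz(yaw) Ry(pitch) Rx(roll)).
In Python, from plant import observe, vision, ctrl gives the robot as it stands. The module is installed in compiled form; this text tells all that it offers.
- The arm moves only by the tool send_rows, never from a script. Its argument "series" is a list of rows, each a list of 7 numbers: the shift along the tool's x, y, z in cm, then the turn, a rotation vector about the tool's x, y, z in degrees, then the closure, from 0 (fully open) to 1 (shut). A call has 1 to 10 rows; each row is the pose to reach, as a shift and turn from the pose commanded when the call began, along the tool's axes at that moment; what a row does not reach only later rows make up. A row lasts 1/8 s, in which the tool goes at most 62.5 mm and 10.7 degrees, less where a joint would pass 70% of its speed; a pose out of reach is approached as far as the arm can. A call with a gripper value outside its range is refused whole. The fingers move at their own pace and stop on an object; the grip force is fixed at half the most. Time passes only in rows, so rows that repeat a pose let the fingers close. It gives the time, the measured TCP pose, the force, the opening and the grip force at its end, in the units of the state.
- observe(): the state, without advancing time (a new reading comes with each control period).
- vision.get_image(name): name is "side" or "top" or "wrist"; returns the picture (400x640x3 uint8, blue, green, red); there is no depth.
- vision.camera_model(name): a dict with "camera_matrix" (3x3 intrinsics, pixels), "pose" (4x4, takes a point from camera to world coordinates); the wrist camera has in their place "mount" (4x4, takes a point from camera to tool coordinates, whose origin is the TCP and whose axes are the flange's). Camera axes: x right, y down, z forward; pixel columns grow to the right and rows downward; lengths in mm; the calibration is good to about 2 mm. A picture is of the moment at which its call begins: read the wrist's pose just before it. camera_model takes no time and is no camera call.
- ctrl.finish_job(): hands the job in; it is judged then, once.
The state is a dict: "time": time; "joint_positions": joint angles; "dq": joint speeds; "tau": joint torques, N m; "ee_pos": TCP position; "ee_rot": TCP orientation; "force": force on the tool from outside, world axes, zero at the start; "wrist_torque": the same for the moment, N m; "width": opening from 0.0 (shut) to 1.0 (fully open); "grip_force": force on a finger pad.
Only numpy, scipy, OpenCV 4.12 (cv2) and the standard library are available. Lean on these libraries where they do the work, as an engineer would, in place of code of your own. Each camera call takes 0.05 s, during which the arm holds its last target. There are 200 camera calls.

## Working session

There is one attempt and no reset: what is moved stays moved. The work goes in short steps, Python scripts to look and compute and a tool call to move; the robot and the scene stay as the last step left them, time stands still between calls to the robot, and variables do not carry over. Pictures are saved under pics/ and viewed, at most 10 in all, crops included, and the job is handed in when it is done.

Besides the shell and the picture viewer there is one more tool, called as name([rows], argument=value, ...), one row to a line, values as JSON. send_rows: Moves the arm, as the interface text tells. Its arguments: {"type":"object","properties":{"series":{"type":"array"}},"required":["series"]}

```bash
mkdir -p pics; python3 - <<'E'
from plant import observe, vision
import cv2,json
s=observe();print({k:s[k] for k in('time','ee_pos','ee_rot','force','width')})
for n in('top','side'):
    cv2.imwrite(f'pics/{n}0.png',vision.get_image(n)); m=vision.camera_model(n);print(n,m)
E
```

```text
{'time': 0.0, 'ee_pos': array([ 153.23692325, -605.29856592,  230.20477762]), 'ee_rot': array([-3.13965814e+00, -2.44856477e-04,  2.47822681e-01]), 'force': array([0.28959164, 0.10559322, 0.27122508]), 'width': 1.0007141795582613}
top {'camera_matrix': array([[478.59720836,   0.        , 314.66267036],
       [  0.        , 478.59720836, 201.82961663],
       [  0.        ,   0.        ,   1.        ]]), 'pose': array([[ 2.24247243e-02, -9.97235261e-01,  7.08446637e-02,
         4.41958797e+02],
       [-9.99731455e-01, -2.19537622e-02,  7.41956407e-03,
        -8.03777722e+01],
       [-5.84374401e-03, -7.09920204e-02, -9.97459765e-01,
         1.26867481e+03],
       [ 0.00000000e+00,  0.00000000e+00,  0.00000000e+00,
         1.00000000e+00]])}
side {'camera_matrix': array([[410.19571096,   0.        , 313.74985693],
       [  0.        , 410.19571096, 201.55261124],
       [  0.        ,   0.        ,   1.        ]]), 'pose': array([[ 9.96988553e-01, -4.25310498e-02,  6.48454733e-02,
         4.60893852e+02],
       [-7.75353627e-02, -5.31095130e-01,  8.43757210e-01,
        -8.95546112e+02],
       [-1.44676478e-03, -8.46244097e-01, -5.32793426e-01,
         5.71750125e+02],
       [ 0.00000000e+00,  0.00000000e+00,  0.00000000e+00,
         1.00000000e+00]])}
```

View pics/top0.png

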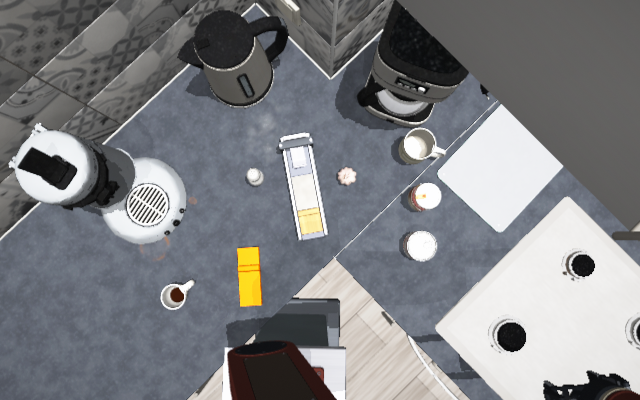

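View pics/side0.png

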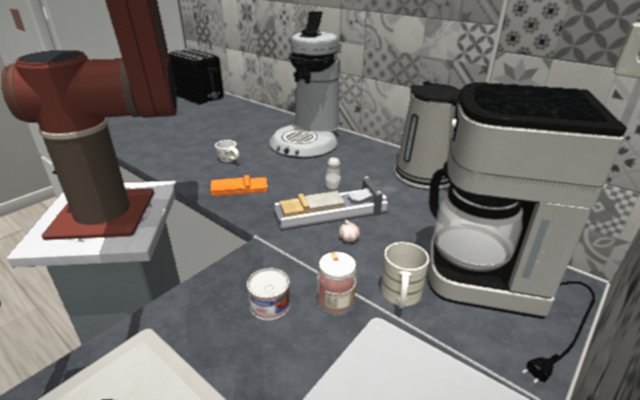

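The top view shows the holder at (280–325, 135–240) with its bridge at the top end, (297,142). A pale sled with a grey stone lies in it, and its wooden deck is at about (311,222). The orange sled-shaped block at (249,276) has the wrong colours, so it is a decoy. Salt is at (254,176), garlic (347,176), mug (418,146), jam (425,196) and tin (421,246). I'll confirm the sled in one enlarged crop.

```bash
python3 - <<'E'
import cv2,numpy as np
t=cv2.imread('pics/top0.png')[125:250,230:370]; s=cv2.imread('pics/side0.png')[150:250,265:400]
a=cv2.resize(t,None,fx=4,fy=4,interpolation=cv2.INTER_CUBIC)[:, :400+160]
cv2.imwrite('pics/crop_top.png',a)
b=cv2.resize(s,None,fx=5,fy=5,interpolation=cv2.INTER_CUBIC);cv2.imwrite('pics/crop_side.png',b)
E
```

```text
(no output)
```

View pics/crop_top.png

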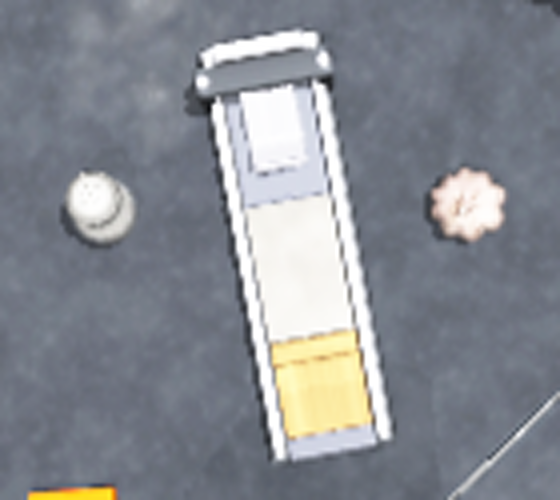

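View pics/crop_side.png

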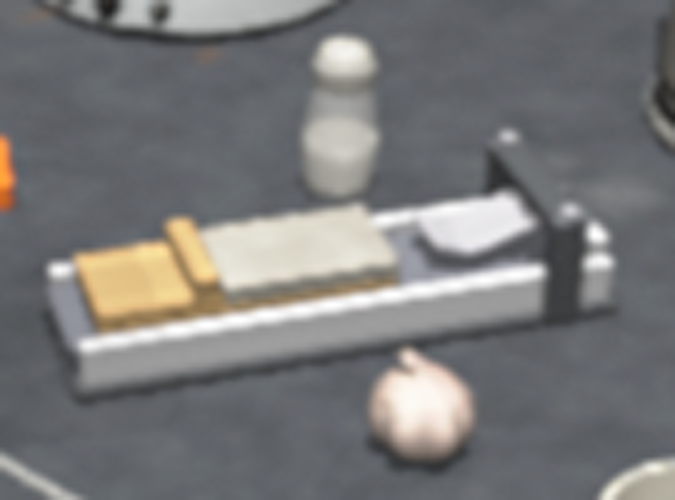

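The crop confirms it: the sled in the holder has a pale wooden deck and rib and a grey stone, as described. In the top image, the deck corners are the rear pair at (301.8,235) and (323.5,231) and the rib line at (298.5,216) and (319.8,212). The leaf is at (298,160).

```bash
cat > h.py <<'E'
import numpy as np,cv2
from plant import observe,vision
def ray(n,uv,z):
    m=vision.camera_model(n);P=m['pose'];d=P[:3,:3]@np.linalg.inv(m['camera_matrix'])@[uv[0],uv[1],1.]
    return P[:3,3]+d*(z-P[2,3])/d[2]
E
python3 - <<'E'
from h import *
c=lambda u,v:(230+(u+.5)/4-.5,125+(v+.5)/4-.5)
cs=lambda u,v:(265+(u+.5)/5-.5,150+(v+.5)/5-.5)
def f(n,p,z):print(n,np.round(ray('top',c(*p),z),1))
f('rearL',(287,440),40);f('rearR',(375,425),40);f('deckfL',(276,366),40);f('deckfR',(360,349),40)
f('ribtopfrontL',(271,345),52);f('ribtopfrontR',(355,328),52)
f('stoneFL',(246,208),44);f('stoneFR',(328,192),44)
f('cheek rear L out',(276,461),30);f('cheek rear R out',(393,438),30)
f('cheek front L out',(213,100),30);f('cheek front R out',(328,84),30)
f('leafL',(251,174),41);f('leafR',(306,166),41)
for n,p,z in(('s rearL',(77,254),40),('s rearR',(98,318),40),('s deck f R',(192,300),40),('s deckfL',(172,240),40),('s stoneFL',(362,207),44),('s stoneFR',(396,262),44),('cheek rearR',(80,345),30),('cheek R by bridge',(545,272),30)):print(n,np.round(ray('side',cs(*p),z),1))
m=cv2.imread('pics/top0.png')
h=cv2.cvtColor(m,cv2.COLOR_BGR2HSV)
k=cv2.inRange(h,(17,70,150),(30,255,255));k[:205]=0;k[242:]=0;k[:,:290]=0;k[:,330:]=0
pts=cv2.findNonZero(k);print(len(pts),cv2.minAreaRect(pts),pts.mean(0))
s=observe();print(s['ee_pos'],s['ee_rot'])
E
```

```text
rearL [444.3 -39.1  40. ]
rearR [455.1 -95.2  40. ]
deckfL [491.5 -30.9  40. ]
deckfR [503.6 -84.6  40. ]
ribtopfrontL [504.3 -27.8  52. ]
ribtopfrontR [516.3 -81.1  52. ]
stoneFL [592.7  -9.2  44. ]
stoneFR [604.2 -61.8  44. ]
cheek rear L out [430.6 -32.   30. ]
cheek rear R out [ 447.1 -107.1   30. ]
cheek front L out [665.  15.  30.]
cheek front R out [677.2 -59.9  30. ]
leafL [615.2 -11.7  41. ]
leafR [621.2 -47.1  41. ]
s rearL [443.8 -41.6  40. ]
s rearR [453.1 -98.7  40. ]
s deck f R [497.6 -87.   40. ]
s deckfL [490.7 -32.3  40. ]
s stoneFL [587.3 -14.7  44. ]
s stoneFR [597.2 -67.6  44. ]
cheek rearR [ 444.2 -105.6   30. ]
cheek R by bridge [672.4 -60.6  30. ]
476 ((309.8840026855469, 220.6119842529297), (23.881208419799805, 21.734582901000977), 79.69515228271484) [[310.02310924 220.89285714]]
[ 153.21648758 -605.37257443  230.31414987] [-3.13987231e+00 -2.29610385e-04  2.47755648e-01]
```

Both views agree. The channel yaw is about 0.20 rad, the deck centre is about (472.5, −63.5), the deck measures 48×56 mm (given as 46×56), and the remaining travel is about 97–104 mm. I'll go above the deck with the fingers shut.

send_rows([
  [2,-2,0,0,0,0.5,0.5],
  [6,-6,0,0,0,1,1],
  [11,-11,0,0,0,1.5,1],
  [16,-16,0,0,0,2,1],
  [21,-21,0,0,0,2.5,1],
  [26,-26,0,0,0,2.7,1],
  [31,-31,0,0,0,2.7,1],
  [36,-36,0,0,0,2.7,1],
  [40.5,-40.5,2,0,0,2.7,1],
  [44,-44,4,0,0,2.7,1],
])

```text
time: 1.35
ee_pos: [452.2, -104.7, 203.4]
ee_rot: [3.14, -0.002, 0.201]
force: [0.2, -1.5, -0.0]
width: -0.002
grip_force: 0.0
```

send_rows([
  [0.7,-0.6,4,0,0,0,1],
  [0.7,-0.6,6,0,0,0,1],
  [0.7,-0.6,6,0,0,0,1],
])

```text
time: 1.72
ee_pos: [455.0, -98.2, 141.0]
ee_rot: [-3.139, 0.004, 0.201]
force: [0.2, -0.6, 1.0]
width: -0.0
grip_force: 0.0
```

```bash
python3 - <<'E'
from h import *
s=observe();print(s['time'],s['ee_pos'],s['ee_rot'],s['force'],s['width'])
a=vision.get_image('top')[125:250,230:370];b=vision.get_image('side')[90:250,265:400]
b=cv2.resize(b,None,fx=3,fy=3,interpolation=3);a=cv2.resize(a,None,fx=2.8,fy=2.8,interpolation=3)
o=np.zeros((480,800,3),np.uint8);o[:b.shape[0],:405]=b;o[:a.shape[0],408:408+a.shape[1]]=a[:,:392]
cv2.imwrite('pics/hover.png',o)
E
```

```text
1.725 [455.0270779  -98.20055811 140.97621084] [-3.13896673  0.00405931  0.20140089] [ 0.15159791 -0.57019712  0.95780212] -7.904129523656732e-05
```

View pics/hover.png

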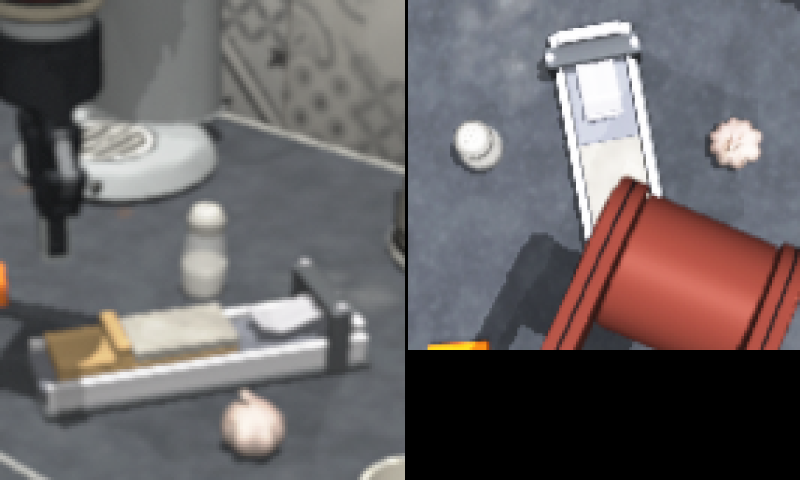

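The view shows the closed fingers hanging short of the deck, as the measured pose says: it is 29 mm forward and 30 mm left from here. Nothing has been disturbed. I'll move over the deck, then go down.

send_rows([
  [1.5,-1.5,0,0,0,0,1],
  [2.9,-3,1,0,0,0,1],
  [2.9,-3.05,4,0,0,0,1],
  [2.9,-3.05,7,0,0,0,1],
  [2.9,-3.05,8,0,0,0,1],
  [2.9,-3.05,8,0,0,0,1],
])

```text
time: 2.58
ee_pos: [479.3, -63.9, 63.6]
ee_rot: [3.142, -0.0, 0.2]
force: [0.3, 0.6, -0.0]
width: 0.003
grip_force: 0.0
```

```bash
python3 - <<'E'
from h import *
s=observe();print(s['time'],s['ee_pos'],s['ee_rot'],s['force'])
w=vision.get_image('wrist');b=vision.get_image('side')[110:250,265:400]
b=cv2.resize(b,None,fx=3,fy=3,interpolation=3);w=cv2.resize(w,(390,244))
o=np.zeros((420,800,3),np.uint8);o[:b.shape[0],:405]=b;o[:244,408:798]=w
cv2.imwrite('pics/near.png',o)
E
```

```text
2.575 [479.29275341 -63.9217499   63.63042359] [ 3.14151425e+00 -1.81181844e-04  2.00057797e-01] [ 0.33224277  0.64101184 -0.02051229]
```

View pics/near.png

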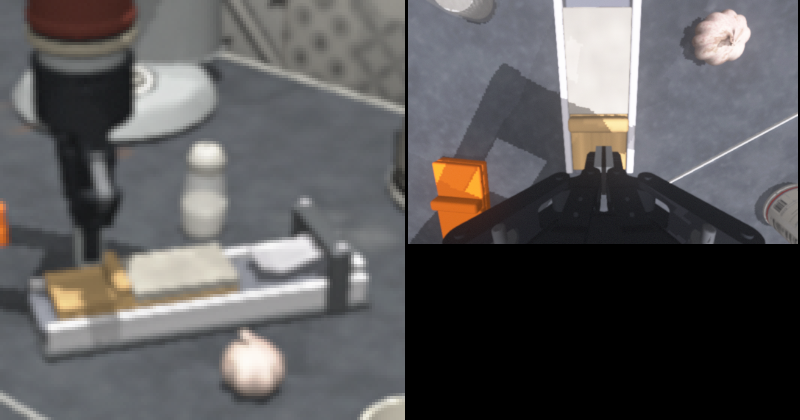

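The wrist view shows the shut fingertips centred over the deck, between the cheeks and behind the rib. I'll descend gently.

send_rows([
  [0,0,1,0,0,0,1],
  [0,0,1.8,0,0,0,1],
  [0,0,2.2,0,0,0,1],
  [0,0,2.5,0,0,0,1],
  [0,0,2.7,0,0,0,1],
  [0,0,2.7,0,0,0,1],
])

```text
time: 3.42
ee_pos: [478.8, -63.5, 36.5]
ee_rot: [-3.141, 0.001, 0.201]
force: [-4.6, 0.6, 9.3]
width: -0.003
grip_force: 4.3
```

send_rows([
  [0,0,0.2,0,0,0,1],
  [0,0,0.4,0,0,0,1],
  [0,0,0.6,0,0,0,1],
  [0,0,0.7,0,0,0,1],
  [0,0,0.7,0,0,0,1],
])

```text
time: 4.05
ee_pos: [479.6, -63.9, 31.7]
ee_rot: [3.141, 0.0, 0.201]
force: [-10.8, 2.2, 25.6]
width: -0.0
grip_force: 12.9
```

The bed is fully down at about 25 N. Now I push forward.

send_rows([
  [0.3,0,0,0,0,0,1],
  [0.8,0,0,0,0,0,1],
  [1.3,0,0,0,0,0,1],
  [1.8,0,0,0,0,0,1],
  [2.3,0,0,0,0,0,1],
  [2.6,0,0,0,0,0,1],
  [2.6,0,0,0,0,0,1],
])

```text
time: 4.92
ee_pos: [506.0, -59.4, 31.9]
ee_rot: [3.139, -0.001, 0.201]
force: [-6.7, -0.9, 21.6]
width: -0.005
grip_force: 10.6
```

```bash
python3 - <<'E'
from h import *
s=observe();print(s['time'],s['ee_pos'],s['ee_rot'],s['force'])
b=vision.get_image('side')[110:250,265:400]
b=cv2.resize(b,None,fx=4,fy=4,interpolation=3)
cv2.imwrite('pics/push1.png',b)
E
```

```text
4.925 [506.03480183 -59.40447943  31.86742092] [ 3.13934574e+00 -1.46706840e-03  2.01285162e-01] [-6.74913441 -0.91275429 21.62720596]
```

View pics/push1.png

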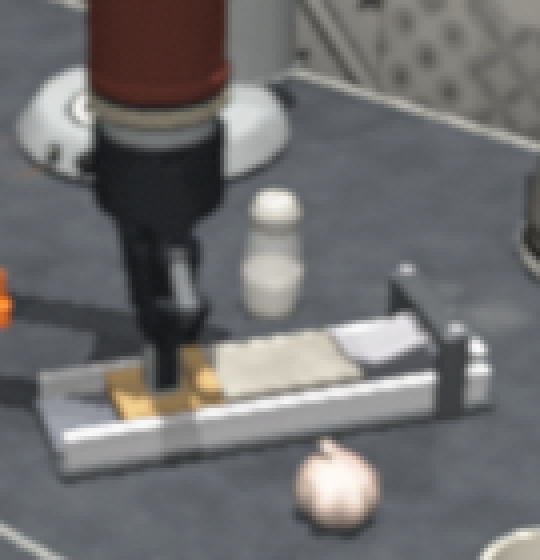

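The sled moves with the fingers and its stone front is now under the leaf edge, at (350,350) in the crop. I'll continue.

send_rows([
  [0.5,0,0.02,0,0,0,1],
  [1,0,0.04,0,0,0,1],
  [1.5,0,0.04,0,0,0,1],
  [2,0,0.04,0,0,0,1],
  [2.5,0,0.04,0,0,0,1],
  [3,0,0.04,0,0,0,1],
  [3.5,0,0.04,0,0,0,1],
  [4,0,0.04,0,0,0,1],
  [4.5,0,0.04,0,0,0,1],
  [4.5,0,0.04,0,0,0,1],
])

```text
time: 6.22
ee_pos: [549.0, -50.5, 31.9]
ee_rot: [3.14, 0.001, 0.201]
force: [-13.0, -2.1, 26.8]
width: -0.001
grip_force: 13.6
```

send_rows([
  [0.5,0,0,0,0,0,1],
  [1,0,0,0,0,0,1],
  [1.5,0,0,0,0,0,1],
  [2,0,0,0,0,0,1],
  [2.2,0,0,0,0,0,1],
  [2.2,0,0,0,0,0,1],
])

```text
time: 6.98
ee_pos: [569.8, -46.1, 31.9]
ee_rot: [3.14, 0.003, 0.201]
force: [-15.5, -1.6, 28.1]
width: -0.001
grip_force: 14.1
```

send_rows([
  [0.1,0,0,0,0,0,1],
  [0.2,0,0,0,0,0,1],
  [0.3,0,0,0,0,0,1],
  [0.3,0,0,0,0,0,1],
])

```text
time: 7.48
ee_pos: [572.4, -45.6, 31.9]
ee_rot: [3.14, 0.003, 0.201]
force: [-16.4, -2.9, 27.6]
width: -0.003
grip_force: 14.6
```

send_rows([
  [0.1,0,0,0,0,0,1],
  [0.2,0,0,0,0,0,1],
  [0.3,0,0,0,0,0,1],
  [0.3,0,0,0,0,0,1],
])

```text
time: 7.98
ee_pos: [575.3, -45.0, 31.9]
ee_rot: [3.14, 0.003, 0.201]
force: [-17.2, -2.2, 28.7]
width: 0.001
grip_force: 14.5
```

send_rows([
  [0.1,0,0,0,0,0,1],
  [0.2,0,0,0,0,0,1],
  [0.3,0,0,0,0,0,1],
  [0.3,0,0,0,0,0,1],
])

```text
time: 8.48
ee_pos: [576.2, -44.7, 31.8]
ee_rot: [3.141, 0.008, 0.202]
force: [-25.1, -4.6, 36.9]
width: -0.003
grip_force: 18.0
```

send_rows([
  [0.1,0,0,0,0,0,1],
  [0.2,0,0,0,0,0,1],
  [0.3,0,0,0,0,0,1],
  [0.3,0,0,0,0,0,1],
])

```text
time: 8.98
ee_pos: [580.2, -44.1, 31.9]
ee_rot: [3.14, 0.005, 0.201]
force: [-20.7, -3.8, 32.5]
width: 0.001
grip_force: 16.0
```

```bash
python3 - <<'E'
from h import *
s=observe();print(s['time'],s['ee_pos'],s['ee_rot'],s['force'])
b=vision.get_image('side')[140:240,265:400]
b=cv2.resize(b,None,fx=5.5,fy=5.5,interpolation=3)
cv2.imwrite('pics/push2.png',b)
E
```

```text
8.975 [580.2344103  -44.05488958  31.8806692 ] [3.14046856 0.00542853 0.20144865] [-20.69835716  -3.78523855  32.49677684]
```

View pics/push2.png

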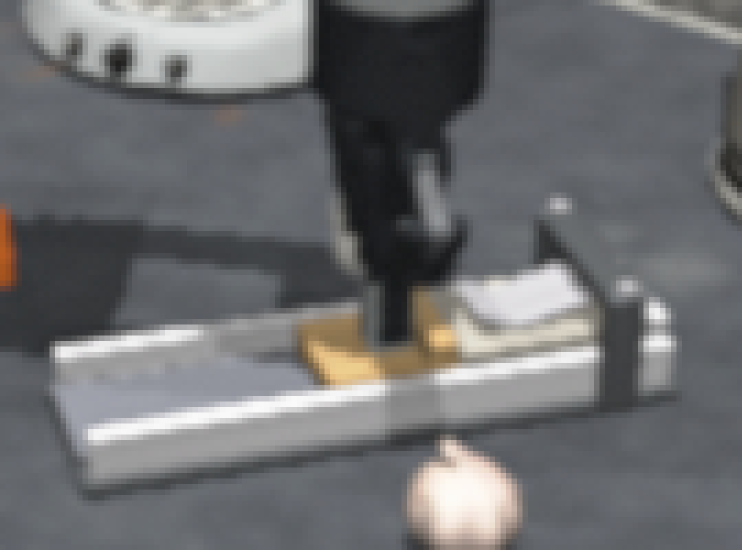

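The side view shows the stone under the leaf, with the sled apparently at the stop. The force peaked at 25 N after 98 mm, then the finger slipped about 4 mm on the deck. I'll creep on to the rib to make sure the sled is home.

send_rows([
  [0.05,0,0,0,0,0,1],
  [0.1,0,0,0,0,0,1],
  [0.15,0,0,0,0,0,1],
  [0.15,0,0,0,0,0,1],
])

```text
time: 9.52
ee_pos: [580.3, -44.0, 31.8]
ee_rot: [3.141, 0.009, 0.202]
force: [-25.7, -5.6, 36.3]
width: -0.004
grip_force: 18.4
```

send_rows([
  [0.05,0,0,0,0,0,1],
  [0.1,0,0,0,0,0,1],
  [0.15,0,0,0,0,0,1],
  [0.15,0,0,0,0,0,1],
])

```text
time: 10.02
ee_pos: [580.3, -44.0, 31.8]
ee_rot: [3.141, 0.012, 0.202]
force: [-31.3, -6.6, 41.2]
width: 0.0
grip_force: 20.8
```

```bash
python3 - <<'E'
from h import *
s=observe();print(s['ee_pos'],s['force'])
cs=lambda u,v:(265+(u+.5)/5.5-.5,140+(v+.5)/5.5-.5)
u=np.array([np.cos(.2),np.sin(.2)])
L=np.array([618.2,-29.4])
for n,p in(('rearL',(302,325)),('rearR',(322,384))):
    q=ray('side',cs(*p),32);print(n,np.round(q,1),'holder x',(q[:2]-L)@u+40)
E
```

```text
[580.3233545  -44.00631973  31.77248871] [-31.26643209  -6.61068427  41.24373991]
rearL [541.9 -28.5  32. ] holder x -34.55791644545573
rearR [546.3 -77.8  32. ] holder x -40.11190810543128
```

It is solid against the stop: no motion at 31 N. I'll relax the forward push before lifting off.

send_rows([
  [-0.2,0,0,0,0,0,1],
  [-0.4,0,0,0,0,0,1],
  [-0.6,0,0,0,0,0,1],
  [-0.6,0,0,0,0,0,1],
])

```text
time: 10.52
ee_pos: [580.1, -44.1, 31.9]
ee_rot: [3.14, -0.001, 0.201]
force: [-8.7, -0.2, 21.7]
width: -0.004
grip_force: 10.9
```

send_rows([
  [-0.15,0,0,0,0,0,1],
  [-0.15,0,-0.2,0,0,0,1],
  [-0.15,0,-0.4,0,0,0,1],
  [-0.15,0,-0.6,0,0,0,1],
  [-0.15,0,-0.9,0,0,0,1],
  [-0.15,0,-1.3,0,0,0,1],
  [-0.15,0,-2,0,0,0,1],
  [-0.15,0,-4,0,0,0,1],
  [-0.15,0,-7,0,0,0,1],
  [-0.15,0,-7,0,0,0,1],
])

```text
time: 11.78
ee_pos: [580.3, -44.0, 103.0]
ee_rot: [3.139, -0.007, 0.201]
force: [0.0, -0.7, 0.4]
width: 0.004
grip_force: 0.0
```

send_rows([
  [-2,0,-4,0,0,0,1],
  [-6,0,-7,0,0,0,1],
  [-11,0,-9,0,0,0,1],
  [-14,0,-9,0,0,0,1],
  [-14,0,-9,0,0,0,1],
])

```text
time: 12.4
ee_pos: [438.9, -71.6, 188.7]
ee_rot: [3.141, -0.0, 0.199]
force: [0.2, 0.0, -0.4]
width: -0.003
grip_force: 0.0
```

```bash
python3 - <<'E'
from h import *
s=observe();print(s['time'],s['ee_pos'],s['force'])
b=vision.get_image('side')[140:240,265:400];a=vision.get_image('top')[125:250,240:360]
cv2.imwrite('pics/raw_top.png',a)
b=cv2.resize(b,None,fx=3.5,fy=3.5,interpolation=3);a=cv2.resize(a,None,fx=2.7,fy=2.7,interpolation=3)
o=np.zeros((352,800,3),np.uint8);o[:b.shape[0],:b.shape[1]]=b;o[:a.shape[0],475:475+a.shape[1]]=a
cv2.imwrite('pics/end.png',o)
E
```

```text
12.4 [438.92028453 -71.57230059 188.73290174] [ 0.16751043  0.0466976  -0.35955429]
```

View pics/end.png

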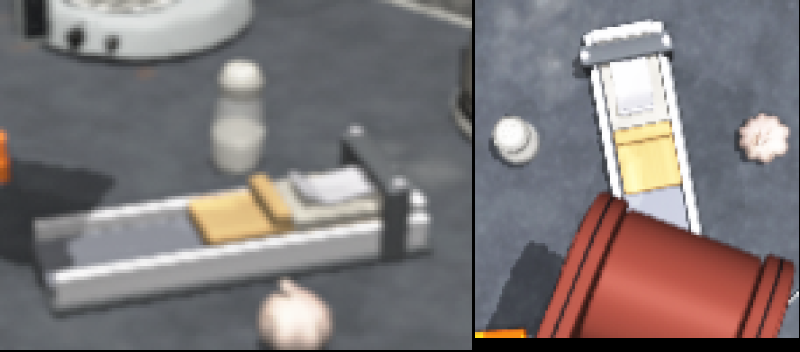

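The sled sits with its stone under the lifted leaf, and the salt and garlic are unmoved. One numeric check of the final position.

```bash
python3 - <<'E'
from h import *
c=lambda x,y:(240+(x-475+.5)/2.7-.5,125+(y+.5)/2.7-.5)
u=np.array([np.cos(.2),np.sin(.2)])
r=(ray('top',c(624,195),36)+ray('top',c(681,185),36))/2
g=(ray('top',c(613,137),48)+ray('top',c(672,124),48))/2
print('rear',r,'travel',(r[:2]-[449.7,-67.1])@u,'ribfront',g,'travel',(g[:2]-[510.3,-54.5])@u)
# endstop: outer base end x=130 vs open end -150
rr=np.array([438.9,-69.5]);print('rear from open end (want 115)',(r[:2]-rr)@u,'rib front from open end(want 175)',(g[:2]-rr)@u)
E
```

```text
rear [546.53608839 -46.94673844  36.        ] travel 98.90964874309493 ribfront [602.09525208 -36.41128117  48.        ] travel 93.5591322295019
rear from open end (want 115) 109.97117417768851 rib front from open end(want 175) 166.5159258492925
```

Rear travel agrees with home, but the pixel spread is ±5 mm. I'll check closer with the wrist camera and first work out where the rib, bridge and stop project.

```bash
cat >> h.py <<'E'
from scipy.spatial.transform import Rotation as R
def wcam(p,r):
    m=vision.camera_model('wrist');T=np.eye(4);T[:3,:3]=R.from_euler('xyz',r).as_matrix();T[:3,3]=p
    return m['camera_matrix'],T@m['mount']
def wproj(K,P,X):
    q=K@(P[:3,:3].T@(np.asarray(X)-P[:3,3]));return q[:2]/q[2]
def H(x,y,z): # holder->world
    c,s=np.cos(.2),np.sin(.2);o=np.array([618.2,-29.4])-40*np.array([c,s])
    return np.array([o[0]+c*x-s*y,o[1]+s*x+c*y,z])
E
python3 - <<'E'
from h import *
s=observe();print(vision.camera_model('wrist')['mount'].round(2))
for d in(0,60,100):
    K,P=wcam(s['ee_pos']+[d,d*.2,0],s['ee_rot'])
    for n,X in(('ribfront',H(25,0,50)),('bridge88',H(88,0,63)),('bridge108',H(108,0,63)),('stop',H(115,0,40)),('deckrear',H(-35,0,38))):print(d,n,wproj(K,P,X).round())
E
```

```text
[[ 0.0000e+00 -9.6000e-01 -2.9000e-01  7.4860e+01]
 [ 1.0000e+00  0.0000e+00  0.0000e+00 -1.0000e-01]
 [-0.0000e+00 -2.9000e-01  9.6000e-01 -1.4257e+02]
 [ 0.0000e+00  0.0000e+00  0.0000e+00  1.0000e+00]]
0 ribfront [314.  -9.]
0 bridge88 [ 313. -118.]
0 bridge108 [ 313. -155.]
0 stop [ 313. -141.]
0 deckrear [314.  72.]
60 ribfront [314.  72.]
60 bridge88 [313. -18.]
60 bridge108 [313. -49.]
60 stop [314. -45.]
60 deckrear [315. 139.]
100 ribfront [314. 120.]
100 bridge88 [313.  40.]
100 bridge108 [313.  12.]
100 stop [314.  12.]
100 deckrear [315. 180.]
```

send_rows([
  [4,0,0,0,0,0,1],
  [9,0,0,0,0,0,1],
  [13,0,0,0,0,0,1],
  [15,0,0,0,0,0,1],
  [15,0,0,0,0,0,1],
  [15,0,0,0,0,0,1],
])

```text
time: 13.25
ee_pos: [586.8, -41.3, 187.8]
ee_rot: [-3.141, 0.002, 0.201]
force: [-0.0, -0.3, -0.6]
width: 0.002
grip_force: 0.0
```

```bash
python3 - <<'E'
from h import *
s=observe();w=vision.get_image('wrist');cv2.imwrite('pics/wr.png',w);np.save('wr.npy',np.r_[s['ee_pos'],s['ee_rot']])
print(s['time'],s['ee_pos'])
K,P=wcam(s['ee_pos'],s['ee_rot'])
for n,X in(('ribfront',H(25,0,50)),('bridge88',H(88,0,63)),('bridge108',H(108,0,63)),('stop',H(115,0,40)),('end',H(130,0,40)),('deckrear',H(-35,0,38)),('leaf',H(40,0,46))):print(n,wproj(K,P,X).round())
cv2.imwrite('pics/wrc.png',cv2.resize(w[0:290,220:420],None,fx=2,fy=2,interpolation=3))
E
```

```text
13.25 [586.83207529 -41.28364084 187.7505122 ]
ribfront [315. 170.]
bridge88 [315. 101.]
bridge108 [315.  76.]
stop [315.  70.]
end [315.  52.]
deckrear [316. 223.]
leaf [315. 154.]
```

View pics/wrc.png

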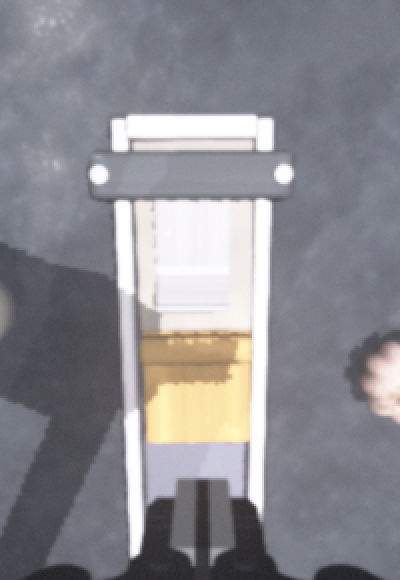

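The wrist view shows beige stone in the slot between bridge and end stop, at crop rows 140–150, right up to the stop. The rib front is at row 166 (170 predicted), the deck rear at 221 (223) and the bridge at 100 (101). So the sled is home, the leaf is on the stone, and the fingers are clear.

```bash
python3 -c "
from plant import ctrl;print(ctrl.finish_job())"
```

```text
the job is handed in; nothing more can be done
None
```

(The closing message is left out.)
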